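Feed one round blank from the hand-slide magazine to the stamping anvil

ROBOT

A 6-joint arm with a two-finger parallel gripper is mounted at the origin on the work surface. World frame = base frame: x ahead of the robot, y to its left, z up, the work surface at z = 0. Lengths are in m, angles in degrees, forces in N, time in s.
With the tool pointing down it reaches from about 0.325 to 0.775 m from the base axis. Payload 5.5 kg.
Tool frame: the origin (TCP) lies at the centre of the arm's flange, where the gripper is bolted on; the fingertips stand 182 mm ahead of it and the grasp point (between the pads) lies 163 mm ahead of it; z points along the fingers, y is the direction in which the jaws open and shut (so a half turn about z gives the same grasp; the last joint's range is limited). The gripper opens to 88 mm and grips with 3 to 60 N. Pads are 20 mm wide; open, the fingers measure 115 mm over their backs; the gripper's body (75 mm by 178 mm) begins 61 mm behind the grasp point.
Start: joints at [60.751, 5.22, 70.514, -0, 104.267, -3.249], TCP at [0.263, 0.539, 0.405] pointing down, gripper open.
Joint ranges: [-164.24, 164.24], [-49.07, 125.15], [9.68, 141.18], [-86.29, 266.29], [3.28, 154.24], [-151.56, 151.56]. Speed limits (degrees/s): [147.25, 147.25, 172.46, 180, 180, 180].

INTERFACE

Orientations are given as [roll, pitch, yaw] about the fixed x, y, z axes, in that order (R = Rz(yaw) Ry(pitch) Rx(roll)).
In Python, from station import r gives the robot as it stands. The module is installed in compiled form; this text tells all that it offers. Calls block until the motion is done:
- r.reach(position, orientation): joint-space move of the TCP to a pose.
- r.servo_line(position, rotation=None, speed=0.15): straight line of the TCP; rotation=None keeps the orientation; speed is the mean speed in m/s.
- r.move_joints(angles): joint-space move.
- r.let_go() and r.grab(squeeze=None): open the fingers fully, or close them until they stop; squeeze is the grip in N (None keeps the last).
- r.wait(seconds).
- r.inverse_kinematics(position, orientation): joint angles nearest the present ones, or None.
- r.sense(): the state.
- r.snapshot(name): name is "scene" or "side" or "wrist"; returns a dict with "frame" (384x512x3 uint8, red, green, blue), "fx", "fy", "cx", "cy" (pixels), "R" (3x3) and "t" (3): a world point X has camera coordinates R X + t. Camera axes: x right, y down, z forward; pixel columns grow to the right and rows downward; lengths in m; the calibration is good to about 2 mm. A picture is of the moment at which its call begins. There is no depth.
A pose or a line that the arm cannot do raises r.IKError and nothing moves.
- r.hand_in(): hands the job in, once; it reports no verdict.
The state is a dict: "clock": time; "joints": joint angles; "joint_vel": joint speeds; "joint_torque": joint torques, N m; "tcp_pos": TCP position; "orientation": TCP orientation; "contact_force": force on the tool from outside, world axes, zero at the start; "torque": the same for the moment, N m; "opening": finger opening in m.
Only numpy, scipy, OpenCV 4.12 (cv2) and the standard library are available. Lean on these libraries where they do the work, as an engineer would, in place of code of your own. Each camera call takes 0.05 s, during which the arm holds its last target. There are 200 camera calls.

TASK

Take one blank from the bottom of the magazine of round blanks: push its black slide handle all the way in, so that the bottom blank comes out onto the narrow front tongue, and let it spring back so that the stack drops and the next blank takes its place in the magazine. Then lay the blank that came out flat in the middle of the round anvil and let go.

Things in the scene. Friction and masses are not known exactly. Their poses are not given: they have to be found in the camera images.
- slide_handle (a point): Black upright handle, magazine of ROUND blanks: 14 mm thick (x), 30 wide (y), top 80 mm above table. Point: on its centre line, 20 mm below its top. x = push direction, towards the stack and out of the front; y across, z up. Slide: 70 mm travel to a hard stop; spring 3 N at rest, 8 N fully in, drag 2.5 N at 0.1 m/s; let go, it returns by itself within 1 s. Pinch it across y or push it from behind.
- bottom_blank (a point): Lowest of four round aluminium blanks: 44 mm wide, 12 thick, 35-70 g. Point: its centre; z its axis. Starts on the magazine floor, 20 mm above table. A full push puts it, at that height, on the front tongue (bar 30 mm wide, lip 4 mm high at its far end), centre about 69 mm further along the push direction, rear edge 19 mm clear of the chute; it overhangs the tongue 7 mm each side for the fingers.
- next_blank (a point): Second round blank from the bottom, same size. Point: its centre, 38 mm above the table at the start, 26 mm once dropped to the magazine floor. Chute round the stack: 57 x 57 mm outside, top 76 mm above table, 1.5 mm play, centred 125 mm ahead of the handle at rest. A like magazine with square blanks stands elsewhere: not wanted.
- anvil_top (a point): Centre of the flat top of the ROUND steel anvil, 30 mm above the table; top 60 mm across, foot 90 mm across and 10 mm thick; z up. A pot 44 mm wide and 30 mm tall stands about 110 mm from its centre. A square anvil stands elsewhere: not wanted.
Mind the look-alikes: they are no part of the job. Leave any green or red look-alike of the part that bears anvil_top alone.

How it is judged:
By the outcome, as a careful person would: the job done as asked, in the order asked, and still so for the second after the job is handed in, with the robot touching nothing.
It also fails if it takes over 48 s, if anything falls off the work surface, if the arm or the gripper's body presses on something with over 40 N, if the wrist force passes 120 N, or if a joint passes its speed limit or range.

## Working session

There is one attempt and no reset: what is moved stays moved. The work goes in short steps, each a Python script; the robot and the scene stay as the last script left them, time stands still between calls to the robot, and variables do not carry over. Pictures are saved under pics/ and viewed, about 8 in all and at most 12, crops included, and the job is handed in when it is done.

```bash
mkdir -p pics; cat > h.py <<'E'
from station import r
import numpy as np, cv2
def snap(n,f):
    s=r.snapshot(n); cv2.imwrite(f'pics/{f}.png',s['frame'][:,:,::-1]); np.savez(f'pics/{f}.npz',**s); return s
def load(f): return dict(np.load(f'pics/{f}.npz'))
def ray(s,u,v):
    d=s['R'].T@np.array([(u-s['cx'])/s['fx'],(v-s['cy'])/s['fy'],1]); return -s['R'].T@s['t'],d
def onz(s,u,v,z):
    o,d=ray(s,u,v); return o+d*(z-o[2])/d[2]
def proj(s,X):
    c=s['R']@np.array(X)+s['t']; return np.array([s['fx']*c[0]/c[2]+s['cx'],s['fy']*c[1]/c[2]+s['cy']])
E
python3 - <<'E'
from h import *
a=[snap(n,n+'0') for n in('scene','side')]
for s in a: print(-s['R'].T@s['t'],s['fx'])
w=snap('wrist','wrist0');print(-w['R'].T@w['t'])
cv2.imwrite('pics/v1.png',cv2.resize(a[0]['frame'][:,:,::-1],(800,600),interpolation=cv2.INTER_CUBIC))
cv2.imwrite('pics/v2.png',np.hstack([a[1]['frame'],w['frame']])[:,:,::-1][:, :])
print(r.sense()['clock'])
E
python3 -c "
import cv2
i=cv2.imread('pics/v2.png');cv2.imwrite('pics/v2.png',cv2.resize(i,(800,300),interpolation=cv2.INTER_AREA))"
```

```text
[1.1310989  0.04510522 0.80451716] 398.36575516869567
[ 0.19769926 -0.55254337  0.47635636] 400.28980233807397
[0.20328071 0.56941155 0.38388525]
0.15
```

View pics/v1.png

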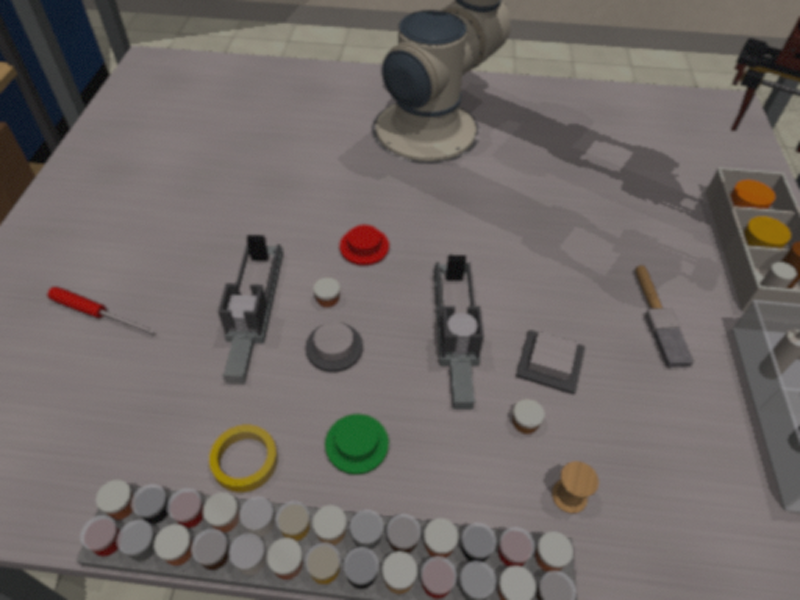

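View pics/v2.png

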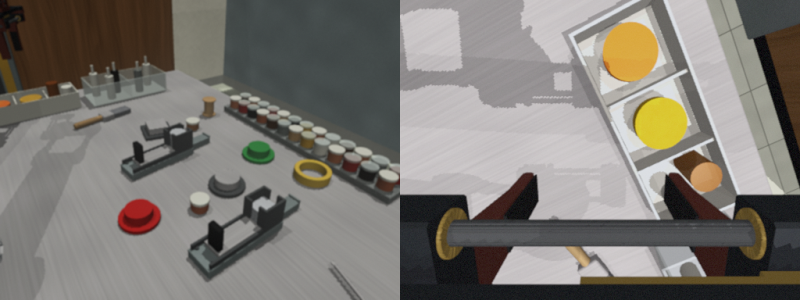

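The scene view shows two magazines, at (250,300) and (460,325) in the 800-px picture. It also shows a grey round anvil at (335,343), a grey square one at (552,360), and red and green look-alikes at (365,243) and (357,442). I'll enlarge both magazines and the anvil to confirm.

```bash
python3 - <<'E'
from h import *
s=load('scene0');f=s['frame'][:,:,::-1]
a=f[145:265,130:250];b=f[155:275,255:375]   # x0,y0
cv2.imwrite('pics/v3.png',np.hstack([cv2.resize(c,(400,400),interpolation=cv2.INTER_CUBIC) for c in(a,b)]))
c=load('side0')['frame'][:,:,::-1][140:240,140:290]
cv2.imwrite('pics/v4.png',cv2.resize(c,(750,500),interpolation=cv2.INTER_CUBIC))
E
```

```text
(no output)
```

View pics/v3.png

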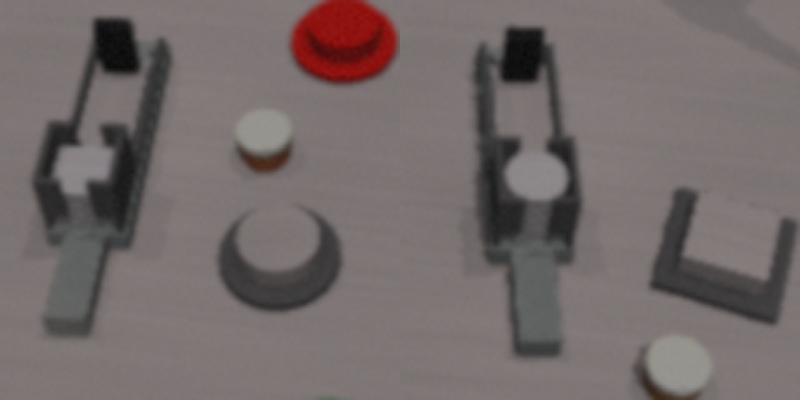

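View pics/v4.png

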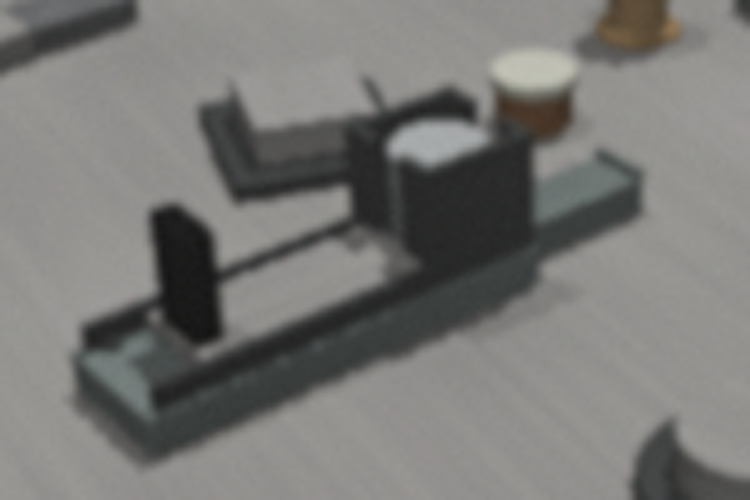

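The round magazine is the right-hand one in the scene view: round disc at crop (536,175), handle at (522,55). It is the upper one in the side view. The left magazine holds square blanks. The wanted anvil is the grey round one at crop (280,250), with its top at about (278,237). First estimates, then a wrist view from above.

```bash
python3 - <<'E'
from h import *
s=load('scene0')
g=lambda u,v,x0,y0,z:onz(s,u/3.3333+x0,v/3.3333+y0,z)
print('disc',g(136,175,255,155,.068)); print('handle top',g(124,38,255,155,.08)); print('tongue end',g(137,340,255,155,.024))
print('anvil',g(278,238,130,145,.03)); print('pot',g(264,132,130,145,.03),'pot2',g(277,362,255,155,.03))
c=load('side0')
k=lambda u,v,z:onz(c,u/5+140,v/5+140,z)
print('disc',k(437,145,.068),'handle',k(182,218,.08),'tongue end',k(620,165,.024))
w=load('wrist0');q=r.sense()
from scipy.spatial.transform import Rotation as T
Rt=T.from_euler('xyz',q['orientation'],degrees=True).as_matrix()
cam=-w['R'].T@w['t'];print('cam in tool',Rt.T@(cam-q['tcp_pos']));print('cam axes in tool\n',Rt.T@w['R'].T,q['orientation'],w['fx'],w['fy'])
E
```

```text
disc [0.56891526 0.09644555 0.068     ]
handle top [0.4517963  0.08152756 0.08      ]
tongue end [0.67351445 0.10584266 0.024     ]
anvil [ 0.5904417  -0.09501564  0.03      ]
pot [ 0.49402311 -0.12249028  0.03      ] pot2 [0.68246571 0.19758726 0.03      ]
disc [0.56572977 0.0929168  0.068     ] handle [0.44361672 0.07844472 0.08      ] tongue end [0.66555791 0.09931269 0.024     ]
cam in tool [0.06690215 0.00086498 0.01989088]
cam axes in tool
 [[ 1.46786641e-04 -9.68588617e-01 -2.48668595e-01]
 [ 9.99999926e-01  2.30276867e-04 -3.06660845e-04]
 [ 3.54290829e-04 -2.48668532e-01  9.68588579e-01]] [-1.79915399e+02 -5.14638105e-03  1.54000333e+02] 320.2472578063724 320.2472578063724
```

```bash
python3 - <<'E'
from h import *
r.reach([.47,.0,.46],[180,0,5]); s=snap('wrist','wrist1')
print(r.sense()['clock'],r.sense()['joints'])
for n,p in dict(disc=[.567,.0945,.068],handle=[.447,.080,.08],tongue=[.669,.1025,.024],anvil=[.59,-.095,.03]).items(): print(n,proj(s,p))
cv2.imwrite('pics/v5.png',cv2.resize(s['frame'][:,:,::-1],(800,600),interpolation=cv2.INTER_CUBIC))
E
```

```text
2.2833 [-4.07416712e+00 -1.35941103e+01  8.27822151e+01  1.06689028e-02
  1.10822584e+02  8.08354778e+01]
disc [180.04355577  77.32939574]
handle [187.15314769 187.03237605]
tongue [184.5874811  -12.85407186]
anvil [345.08074329  75.24907984]
```

View pics/v5.png

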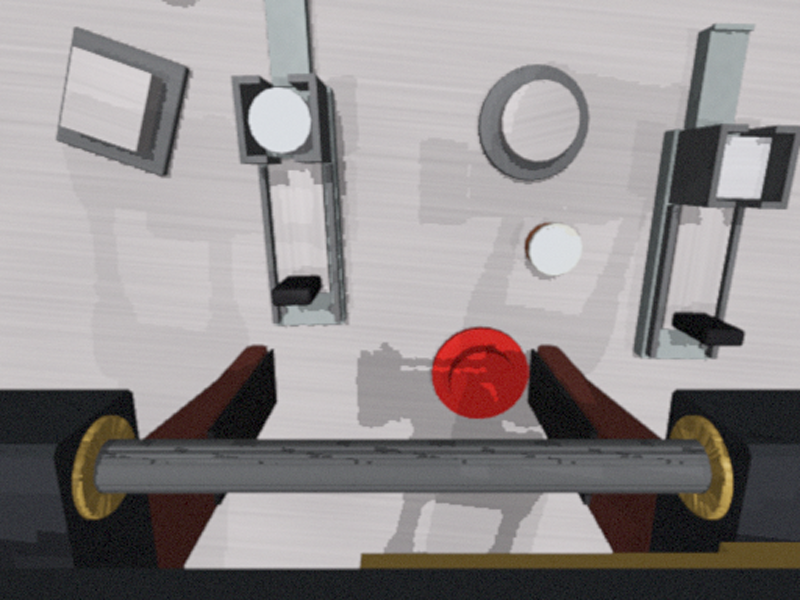

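The wrist view shows the round disc at (280,120), the handle at (297,290) and the round anvil's top at (541,120). The square magazine is at right and stays alone. Now I'll centre over the magazine and measure with masks.

```bash
python3 - <<'E'
from h import *
s=load('wrist1')
def disc(s,p,z,n):
    g=cv2.cvtColor(s['frame'],cv2.COLOR_RGB2GRAY); u,v=p; 
    for t in (190,200,210,215,220,225):
        m=(cv2.GaussianBlur(g,(3,3),0)>t).astype(np.uint8)
        l=cv2.connectedComponents(m)[1]; k=l[int(v),int(u)]
        if not k: continue
        c,_=cv2.findContours((l==k).astype(np.uint8),0,1)
        c=cv2.convexHull(max(c,key=cv2.contourArea)); e=cv2.fitEllipse(c); print(n,t,np.round(e[0],1),np.round(e[1],1),np.round(onz(s,*e[0],z),4))
disc(s,(180,77),.068,'disc'); disc(s,(347,77),.03,'anvil')
r.reach([.47,.088,.43],[180,0,5]); s=snap('wrist','wrist2')
u=proj(s,[.567,.0945,.068]);disc(s,u,.068,'disc')
m=(s['frame'].max(2)<45).astype(np.uint8); l=cv2.connectedComponents(m)[1]
h=proj(s,[.447,.080,.075]);print(h);k=l[int(h[1]),int(h[0])];print(k,cv2.boundingRect((l==k).astype(np.uint8)) if k else 0)
x,y=int(u[0]),0
cv2.imwrite('pics/v6.png',cv2.resize(s['frame'][0:240,170:370,::-1],(500,600),interpolation=cv2.INTER_CUBIC))
E
```

```text
disc 190 [178.7  76.4] [37.8 41.1] [0.5679 0.096  0.068 ]
disc 200 [178.6  76.3] [37.1 40.5] [0.5679 0.0961 0.068 ]
disc 210 [178.6  76.4] [36.5 39.8] [0.5678 0.0961 0.068 ]
disc 215 [178.6  76.3] [35.9 39.1] [0.5679 0.0961 0.068 ]
anvil 190 [344.6  76.5] [44.6 49. ] [ 0.5886 -0.0947  0.03  ]
disc 190 [259.3  80.6] [41.4 43.9] [0.5681 0.0961 0.068 ]
disc 200 [259.3  80.5] [40.9 43.3] [0.5682 0.0961 0.068 ]
disc 210 [259.4  80.5] [40.1 41.9] [0.5682 0.096  0.068 ]
disc 215 [259.4  80.6] [39.1 41.5] [0.5681 0.0961 0.068 ]
[263.85814501 198.98852384]
36 (250, 188, 26, 21)
```

View pics/v6.png

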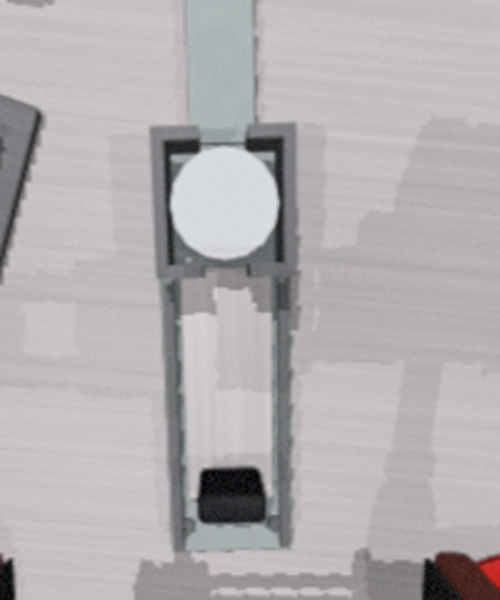

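The crop shows the disc centred at (225,203) in its chute. The handle's top face is at about (232,508) and the tongue edges at (187..255, 60).

```bash
python3 - <<'E'
from h import *
s=load('wrist2')
P=lambda u,v,z:onz(s,u/2.5+170,v/2.5,z)
d=np.array([.5681,.0961,.068])
h=P(231.5,508,.08);print('handle',h,np.linalg.norm((d-h)[:2]),np.degrees(np.arctan2(*(d-h)[1::-1])))
# edges: tongue centre line, rear base plate centre
a=P(220.5,10,.02);b=P(221,110,.02);c=P(232,548,.02);print(a,c,np.degrees(np.arctan2(*(a-c)[1::-1])))
# chute top corners z=.076
q=[P(*x,.076) for x in((150,127),(298,122),(298,272),(157,279))]
print(np.mean(q,0),[np.degrees(np.arctan2(*(q[i]-q[j])[1::-1])) for i,j in((0,3),(1,2))])
E
```

```text
handle [0.44358235 0.08113093 0.08      ] 0.12541418690027217 6.85499713093481
[0.65090785 0.10463775 0.02      ] [0.40512545 0.07617962 0.02      ] 6.604629896957898
[0.56742558 0.09513115 0.076     ] [np.float64(6.826865665406996), np.float64(6.622170114591069)]
```

```bash
cat >> h.py <<'E'
YAW=6.7; D=np.array([np.cos(np.radians(YAW)),np.sin(np.radians(YAW)),0]); O=[180,0,YAW]
H=np.array([.4438,.0810,0]); A=np.array([.5890,-.0948,0])
Z=lambda z:np.array([0,0,z])
E
python3 - <<'E'
from h import *
p=H+Z(.062+.163)
r.reach(p+Z(.08),O); r.servo_line(p,speed=.15)
r.grab(30); q=r.sense();print(q['clock'],q['opening'],q['contact_force'])
f0=q['contact_force']@D
r.servo_line(p+D*.065,speed=.08)
for t in (.067,.0685,.070,.071,.072,.073):
    r.servo_line(p+D*t,speed=.03); q=r.sense(); f=q['contact_force']@D; print(t,f-f0,(q['tcp_pos']-p)@D)
    if f-f0<-20: break
snap('scene','scene1'); s=snap('wrist','wrist3'); print(q['clock'])
cv2.imwrite('pics/v7.png',np.hstack([cv2.resize(load('scene1')['frame'][150:270,240:360,::-1],(400,400)),cv2.resize(s['frame'][:,:,::-1],(400,400))]))
E
```

```text
4.975 0.030036876480471503 [0.23110905 2.04669413 0.34364419]
0.067 -8.416119584358153 0.06632016579206003
0.0685 -8.27811632017772 0.06777844176174612
0.07 -9.132286908937333 0.06924871335284341
0.071 -9.551526630115697 0.07021730496289022
0.072 -11.489865448586851 0.07095673230293595
0.073 -14.764419598211223 0.07151058048576547
7.4333
```

View pics/v7.png

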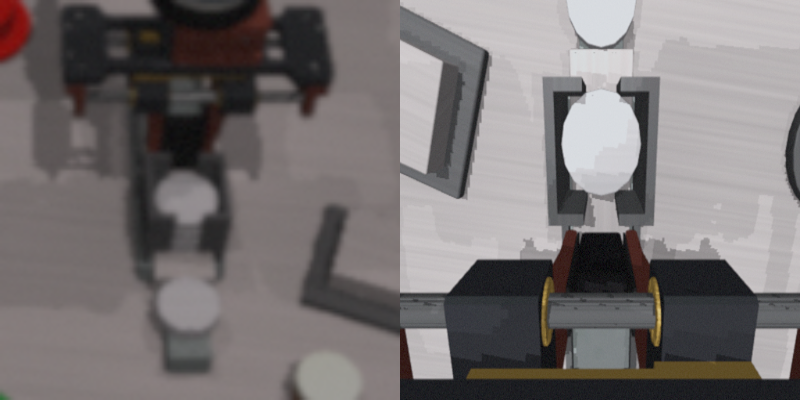

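The blank is on the tongue at scene crop (187,303), and the force steepens at 71 mm, which is the hard stop. Now let go, wait for the slide to return, lift and measure.

```bash
python3 - <<'E'
from h import *
r.let_go(); r.wait(.8)
p=r.sense()['tcp_pos']; r.servo_line(p+Z(.12),speed=.2)
r.reach(H+D*.15+Z(.40),O); s=snap('wrist','wrist4'); c=snap('scene','scene2'); print(r.sense()['clock'])
e=H+D*(.125+.069)
for n,s in (('wrist',s),('scene',c)):
    g=cv2.GaussianBlur(cv2.cvtColor(s['frame'],cv2.COLOR_RGB2GRAY),(3,3),0)
    for nm,X in (('out',e+Z(.032)),('stack',H+D*.125+Z(.056))):
        u,v=proj(s,X); t=g[int(v),int(u)]-18
        l=cv2.connectedComponents((g>t).astype(np.uint8))[1]; k=(l==l[int(v),int(u)]).astype(np.uint8)
        cc=max(cv2.findContours(k,0,1)[0],key=cv2.contourArea); el=cv2.fitEllipse(cv2.convexHull(cc))
        P=onz(s,*el[0],X[2]); print(n,nm,np.round(el[0]+el[1],1),P, 'dist along/across',(P-H)@D,np.cross(D,P-H)[2])
w=load('wrist4')['frame'][:260,150:370,::-1]
cv2.imwrite('pics/v8.png',np.hstack([cv2.resize(w,(400,472)),cv2.resize(c['frame'][150:270,245:347,::-1],(400,472))]))
E
```

```text
10.6583
wrist out [256.3 135.2  39.2  40.5] [0.63541835 0.10468744 0.032     ] dist along/across 0.19307334875758975 0.0011694207960021956
wrist stack [256.7 201.5  39.7  40.8] [0.56942887 0.09649836 0.056     ] dist along/across 0.12657911577064598 0.0007352994092437275
scene out [281.3 208.1 409.  741.1] [0.54747172 0.06414738 0.032     ] dist along/across 0.10099750634324299 -0.028832984702822136
scene stack [295.3 210.4  14.5  15.9] [0.56849815 0.09644595 0.056     ] dist along/across 0.12564863150025418 0.0007918416426007432
```

View pics/v8.png

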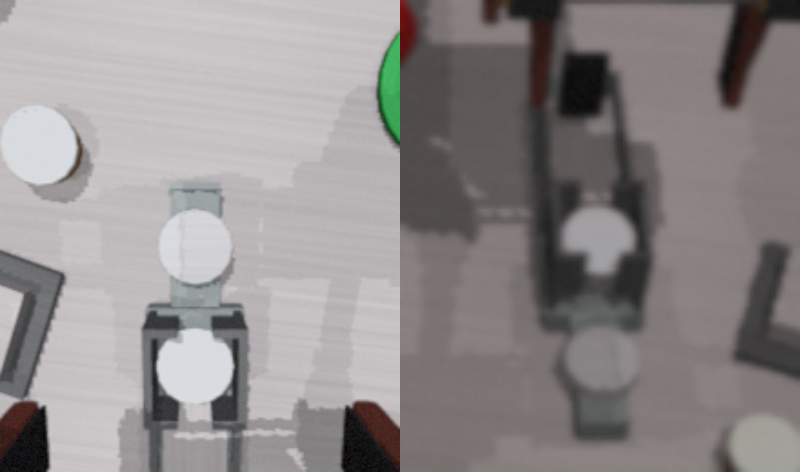

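The blank is on the tongue, at left crop (195,247). The handle is back at rest, and the stack sits at its dropped height (the 0.056 m plane agrees in both views). Now pick and carry.

```bash
python3 - <<'E'
from h import *
B=np.array([.6355,.1045,0]); p=B+Z(.0225+.182)
r.reach(p+Z(.08),O); r.servo_line(p,speed=.12); r.grab(15); q=r.sense(); print(q['clock'],q['opening'],q['contact_force'])
r.servo_line(p+Z(.09),speed=.15); print(r.sense()['opening'])
r.reach(A+Z(.03+.0025+.182+.10),O)
s=snap('wrist','wrist5');c=snap('side','side5');print(r.sense()['clock'],r.sense()['opening'])
cv2.imwrite('pics/v9.png',np.hstack([cv2.resize(s['frame'][:,:,::-1],(400,300)),cv2.resize(c['frame'][130:280,200:400,::-1],(400,300))]))
E
```

```text
12.7917 0.04341833006053537 [ 0.04046944  0.76584071 -0.72297058]
0.04366918098230525
14.475 0.04290785245705636
```

View pics/v9.png

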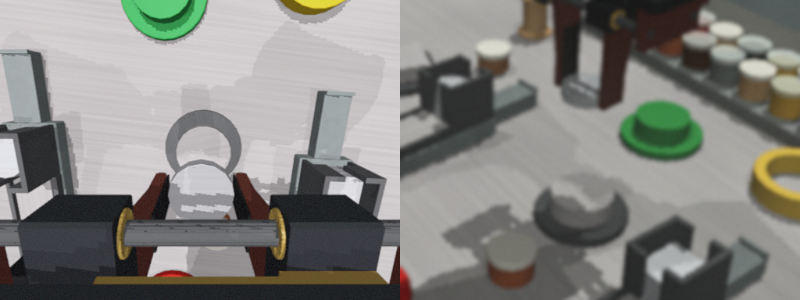

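The blank is held between the pads (opening about 43 mm), with the anvil straight below at wrist crop (203,145). Lowering.

```bash
python3 - <<'E'
from h import *
p=A+Z(.03+.0025+.182)
r.servo_line(p+Z(.004),speed=.12); f0=r.sense()['contact_force'][2]
for z in (.002,.001,0,-.0005):
    r.servo_line(p+Z(z),speed=.02); f=r.sense()['contact_force'][2]-f0; print(z,f)
    if f>4: break
r.let_go(); r.wait(.2); r.servo_line(r.sense()['tcp_pos']+Z(.15),speed=.2)
r.reach([.50,-.09,.42],O); r.wait(.2)
s=snap('wrist','wrist6');c=snap('scene','scene6');snap('side','side6');print(r.sense()['clock'],r.sense()['contact_force'])
u,v=proj(s,A+Z(.042)).astype(int);print(u,v)
sub=cv2.resize(s['frame'][v-50:v+50,u-60:u+60,::-1],(480,400),interpolation=cv2.INTER_CUBIC)
a,b=proj(c,A+Z(.04)).astype(int)
cv2.imwrite('pics/v10.png',np.hstack([sub,cv2.resize(c['frame'][b-60:b+60,a-40:a+56,::-1],(320,400),interpolation=cv2.INTER_CUBIC)]))
E
```

```text
0.002 -1.3714328384347942
0.001 -1.2370324094255074
0 -1.1336165970578782
-0.0005 2.0844037536705047
19.2083 [ 0.11945113  0.82297854 -0.43951792]
271 92
```

View pics/v10.png

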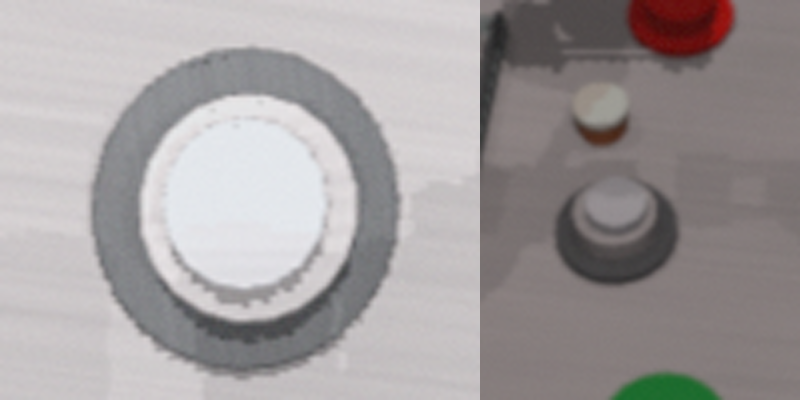

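```bash
python3 - <<'E'
from h import *
s=load('wrist6');g=lambda u,v,z:onz(s,211+u/4,42+v/4,z)
d=g(245,202.5,.042);a=g(249,208.5,.03);f=g(247,210,.01)  # foot top rim approx
print(d,a,f,(d-a)*1000)
E
```

```text
[ 0.58872767 -0.09510792  0.042     ] [ 0.58796594 -0.09685335  0.03      ] [ 0.58852397 -0.09715745  0.01      ] [ 0.76172767  1.74542796 12.        ]
```

```bash
python3 -c "
from h import *
r.hand_in(); print(r.sense()['clock'])"
```

```text
the job is handed in; nothing more can be done
the job is handed in; nothing more can be done
```

The job is done and handed in. The blank lies flat on the round steel anvil, about 2 mm off centre (0.8 mm in x, 1.7 mm in y) by the last wrist picture. I judged that close enough and did not nudge it.

- **Magazine:** I pinched the round-blank magazine's handle and pushed it about 71 mm, until the force rose at the hard stop. When I let go it sprang back to rest. Both camera views then put the top of the stack at its dropped height, so the next blank should be on the magazine floor. I did not check the magazine again after that.
- **Blank:** I picked it off the tongue, lowered it until it just touched the anvil (about 3 N), and let go. The arm was clear and touching nothing at hand-in.
- **Limits:** The robot clock read 19.2 s just before hand-in. The highest force I read was about 15 N, at the stop.
- **Disagreement:** The anvil centre differed by about 2 mm between views: y = -0.095 m before placing, y = -0.097 m in the last close view. The y offset above comes from that difference and is within the stated camera calibration.

One mask fit, of the pushed-out blank in the scene view, failed. I used the wrist view for that position instead.

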